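# Snap the cover onto the desk's cable outlet box

## Task

The cable outlet box screwed to the desk stands open, its two snap hooks sticking up. Take the cover that fits it, the shorter of the two white covers, by the ridge on its top, and push it straight down over both hooks until both click into the windows in its ends and the cover sits fully home. Let go of it, and leave the longer cover where it lies.

Things in the scene. Friction and masses are not known exactly. Their poses are not given: they have to be found in the camera images.
- box_seat (a point): The outlet box base, fixed to the desk: a white flange 130 x 86 mm, 6 mm thick, with a grey terminal block (60 x 36 mm, 10 mm high) in its middle and a white springy hook standing near each end. This point is the centre of the flange's top face, on which the cover's rim comes to rest. x lies along the flange's long side, z is up. Fully home, cover_grip is 84 mm above this point.
- hook_far (a joint): Bend (rad) of the hook 42 mm from the centre on the box's +x side: 0 upright, grows as it bends inward (about 0.1) to let the cover's rim pass, then springs back. 16 mm wide, its top 64 mm above the flange; from there a barb slopes outward to a point 60 mm from the box's centre, its flat underside 32 mm above the flange. The slopes guide in a cover up to about 6 mm off.
- hook_near (a joint): The same for the like hook on the box's -x side.
- cover_grip (a point): The shorter cover, which fits: loose, white, hollow, open below, 110 x 66 x 70 mm high, walls 4 mm, 0.12 kg. On top a ridge 60 (x) x 16 (y) x 28 mm high, gripped across y from above; this point is the ridge's centre, 84 mm above the rim. x is its long side. A window in each end, 30 to 52 mm above the rim, takes a hook's barb. Fits either way round. The push needs 8 to 15 N.
- long_cover_grip (a point): The longer cover, which does not fit: of the same make, 150 x 66 mm and 70 mm high, same ridge; this point is the centre of its ridge, 84 mm above its lower rim. To be left where it lies.

How it is judged:
By the outcome, as a careful person would: the job done as asked, in the order asked, and still so for the second after the job is handed in, with the robot touching nothing.
It also fails if it takes over 35 s, if anything falls off the work surface, if the arm or the gripper's body presses on something with over 40 N, if the wrist force passes 120 N, or if a joint passes its speed limit or range.

## Robot

A 6-joint arm with a two-finger parallel gripper is mounted at the origin on the work surface; the furniture and walls round the work are solid. World frame = base frame: x ahead of the robot, y to its left, z up, the work surface at z = 0. Lengths are in m, angles in degrees, forces in N, time in s.
With the tool pointing down it reaches from about 0.4 to 0.825 m from the base axis. Payload 7 kg.
Tool frame: the origin (TCP) lies on the centre line of the jaws, within the pads' length; the fingertips stand 11 mm ahead of it and the grasp point (between the pads) lies 8 mm behind it; z points along the fingers, y is the direction in which the jaws open and shut (so a half turn about z gives the same grasp; the last joint's range is limited). The gripper opens to 88 mm and grips with 3 to 60 N. Pads are 19 mm wide; open, the fingers measure 130 mm over their backs; the gripper's body (78 mm by 193 mm) begins 47 mm behind the grasp point.
Start: joints at [87.955, 20.546, 0.682, 0, -70.136, -16.507], TCP at [0.215, 0.64, 0.238] pointing down, gripper open.
Joint ranges: [-176.03, 176.03], [-82.01, 121.73], [-58.28, 71.71], [-173.87, 95.51], [-174.79, -0.11], [-173.66, 173.66]. Speed limits (degrees/s): [136.94, 136.94, 172.46, 180, 180, 180].

## Interface

Orientations are given as [roll, pitch, yaw] about the fixed x, y, z axes, in that order (R = Rz(yaw) Ry(pitch) Rx(roll)).
In Python, from plant import ctrl, cams, order gives the robot as it stands.
- The arm moves only by the tool jog_arm, never from a script. Its argument "motion" is a list of rows, each an object with "offset": the shift along the tool's x, y, z in mm, a list of three; "roll": the turn about the tool's z in rad; "hand": the finger opening in mm, from 0 to 87.6. A call has 1 to 20 rows; each row is the pose to reach, as a shift and turn from the pose commanded when the call began, along the tool's axes at that moment; what a row does not reach only later rows make up. A row lasts 1/12 s, in which the tool goes at most 41.7 mm and 7.16 degrees, less where a joint would pass 70% of its speed; a pose out of reach is approached as far as the arm can. A call with a gripper value outside its range is refused whole. The fingers move at their own pace and stop on an object; the grip force is fixed at half the most. Time passes only in rows, so rows that repeat a pose let the fingers close. It gives the time, the measured TCP pose, the force and the opening at its end, in the units of the state.
- ctrl.get_obs(): the state, without advancing time (a new reading comes with each control period).
- cams.snapshot(name): name is "scene" or "side" or "wrist"; returns a dict with "img" (420x560x3 uint8, red, green, blue), "K" (3x3 intrinsics, pixels), "cam_to_world" (4x4, takes a point from camera to world coordinates); the wrist camera has in their place "T_tool_cam" (4x4, takes a point from camera to tool coordinates, whose origin is the TCP and whose axes are the flange's). Camera axes: x right, y down, z forward; pixel columns grow to the right and rows downward; lengths in m; the calibration is good to about 2 mm. A picture is of the moment at which its call begins: read the wrist's pose just before it. There is no depth.
- order.close_job(): hands the job in, once; it reports no verdict.
The state is a dict: "clock": time; "joint_pos": joint angles; "qvel": joint speeds; "tau": joint torques, N m; "tool_pos": TCP position; "orientation": TCP orientation; "force": force on the tool from outside, world axes, zero at the start; "moment": the same for the moment, N m; "opening": finger opening in m.
Only numpy, scipy, OpenCV 4.12 (cv2) and the standard library are available. Lean on these libraries where they do the work, as an engineer would, in place of code of your own. Each camera call takes 0.05 s, during which the arm holds its last target. There are 200 camera calls.

## Working session

There is one attempt and no reset: what is moved stays moved. The work goes in short steps, Python scripts to look and compute and a tool call to move; the robot and the scene stay as the last step left them, time stands still between calls to the robot, and variables do not carry over. Pictures are saved under pics/ and viewed, about 8 in all and at most 12, crops included, and the job is handed in when it is done.

Besides the shell and the picture viewer there is one more tool, called after "Call:" as name(argument=value, ...) on one line, values as JSON. jog_arm: Moves the arm, as the interface text tells. Its arguments: {"type":"object","properties":{"motion":{"type":"array"}},"required":["motion"]}

```bash
mkdir -p pics; ls; cat > h.py <<'E'
import numpy as np,cv2
from plant import ctrl,cams,order
from scipy.spatial.transform import Rotation as R
def T():
    o=ctrl.get_obs();M=np.eye(4);M[:3,:3]=R.from_euler('xyz',o['orientation'],degrees=True).as_matrix();M[:3,3]=o['tool_pos'];return M
def snap(n,f):
    t=T();s=cams.snapshot(n);C=s['cam_to_world'] if n!='wrist' else t@s['T_tool_cam']
    cv2.imwrite(f'pics/{f}.png',s['img'][:,:,::-1]);np.savez(f'pics/{f}.npz',K=s['K'],C=C,img=s['img'])
def ray(f,u,v,z):
    d=np.load(f'pics/{f}.npz');r=d['C'][:3,:3]@np.linalg.solve(d['K'],[u,v,1.]);c=d['C'][:3,3];return c+r*(z-c[2])/r[2]
def proj(f,p):
    d=np.load(f'pics/{f}.npz');q=d['K']@(np.linalg.inv(d['C'])@np.append(p,1))[:3];return q[:2]/q[2]
E
python3 - <<'E'
from h import *
print(ctrl.get_obs())
a=[];
for n in('scene','side','wrist'):
    snap(n,n+'0')
    d=np.load(f'pics/{n}0.npz');print(n,d['C'].round(3).tolist(),d['K'].tolist())
E
```

```text
pics
{'clock': 0.0, 'joint_pos': array([ 8.79537188e+01,  2.05909491e+01,  6.34035543e-01, -1.94408972e-02,
       -7.01373192e+01, -1.65055003e+01]), 'qvel': array([-0.06519393, -0.07686503,  0.03172836,  0.02976268,  0.1257141 ,
       -0.04231854]), 'tau': array([-3.04603818e-04, -5.82714272e+01,  2.93052453e+01,  6.99722573e+00,
        6.85457155e-03, -1.72159080e-04]), 'tool_pos': array([0.21465267, 0.63945695, 0.2366323 ]), 'orientation': array([ 1.79904458e+02, -9.25204167e-03, -1.85583942e+01]), 'force': array([-0.47116449, -0.26072694, -0.13285633]), 'moment': array([-0.00527191,  0.00393087, -0.00998537]), 'opening': 0.08767109630710224}
scene [[0.829, -0.32, 0.458, 0.103], [-0.559, -0.484, 0.673, -0.628], [0.007, -0.814, -0.58, 0.645], [0.0, 0.0, 0.0, 1.0]] [[534.2591262628025, 0.0, 277.4833254417331], [0.0, 534.2591262628025, 204.05377105128937], [0.0, 0.0, 1.0]]
side [[-1.0, 0.012, -0.001, 0.542], [0.009, 0.676, -0.737, 0.818], [-0.008, -0.737, -0.676, 0.758], [0.0, 0.0, 0.0, 1.0]] [[507.37034790593157, 0.0, 281.0848176787598], [0.0, 507.37034790593157, 208.68876280656627], [0.0, 0.0, 1.0]]
wrist [[-0.317, -0.913, -0.256, 0.283], [-0.948, 0.306, 0.084, 0.616], [0.002, 0.269, -0.963, 0.384], [0.0, 0.0, 0.0, 1.0]] [[302.3547061783589, 0.0, 280.8906185927553], [0.0, 302.3547061783589, 213.84532900848905], [0.0, 0.0, 1.0]]
```

View pics/scene0.png

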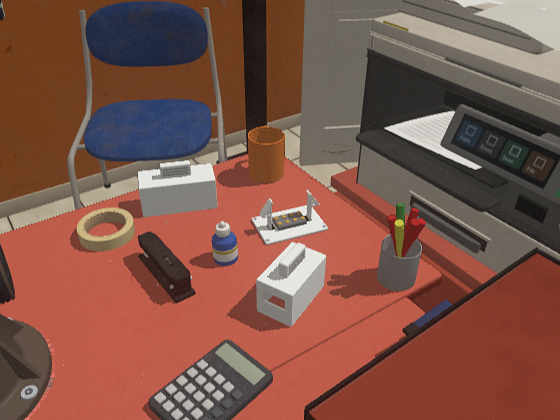

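View pics/side0.png

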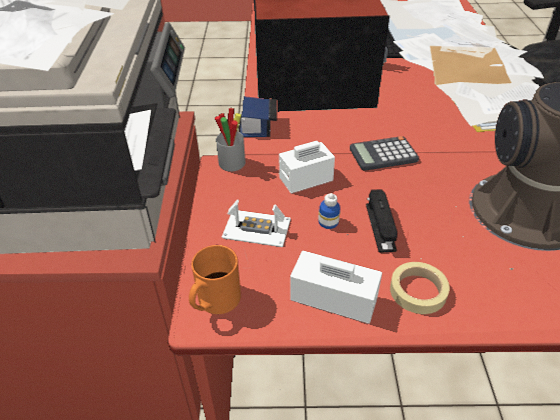

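The scene view shows the short cover at about (292,282) and the box at (288,222). In the side view they are at (307,166) and (257,226), with the long cover at (336,285). I'll crop both views to get corner positions.

```bash
python3 - <<'E'
from h import *
a=cv2.imread('pics/scene0.png')[182:332,228:360];b=cv2.imread('pics/side0.png')[132:252,215:347]
r=lambda i:cv2.resize(i,None,fx=3,fy=3,interpolation=cv2.INTER_CUBIC)
o=np.zeros((450,800,3),np.uint8);o[:,:396]=r(a);o[:360,400:796]=r(b);
for k in range(0,800,60):
    cv2.line(o,(k if k<400 else k,0),(k,5),(0,255,0),1)
cv2.imwrite('pics/c1.png',o)
E
```

```text
(no output)
```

View pics/c1.png

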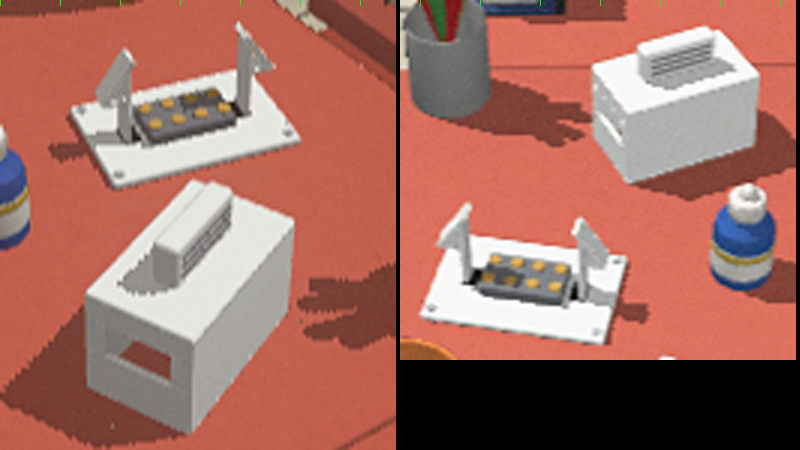

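```bash
cat >> h.py <<'E'
from scipy.optimize import least_squares
def fit(obs,L,W,z,g):
    c=np.array([[1,1],[1,-1],[-1,-1],[-1,1]])*[L/2,W/2]
    def pts(p):
        a=p[2];return np.c_[c@np.array([[np.cos(a),np.sin(a)],[-np.sin(a),np.cos(a)]])+p[:2],np.full(4,z)]
    def res(p):
        P=pts(p);out=[]
        for f,uv in obs:
            Q=np.array([proj(f,x) for x in P])
            for u in uv: out.append(u-Q[np.argmin(((Q-u)**2).sum(1))])
        return np.concatenate(out)
    best=min((least_squares(res,[*g,a],diff_step=1e-4) for a in np.radians(range(0,180,15))),key=lambda s:s.cost)
    return best.x,best.fun.reshape(-1,2).round(1).tolist()
E
python3 - <<'E'
from h import *
S=lambda l:np.array(l)/3.+[228,182]
D=lambda l:(np.array(l)-[400,0])/3.+[215,132]
box=[('scene0',S([(70,107),(115,184),(300,138)])),('side0',D([(442,235),(628,250),(605,337),(420,308)]))]
cov=[('scene0',S([(87,294),(193,342),(295,220)])),('side0',D([(592,68),(758,73),(627,108)]))]
for n,o,L,W,z in(('box',box,.13,.086,.006),('cov',cov,.11,.066,.07)):
    for q in (o,o[:1],o[1:]):
        g=ray(q[0][0],*q[0][1].mean(0),z)[:2]
        p,r=fit(q,L,W,z,g);print(n,p[:2].round(4),np.degrees(p[2]).round(1),r)
print(ray('side0',336,270,.098)) 
E
```

```text
box [0.5931 0.0497] -10.9 [[0.4, 0.1], [-0.9, 0.2], [-1.0, 1.3], [-2.9, 1.6], [0.7, -0.4], [0.1, 0.1], [0.1, -1.6]]
box [0.5916 0.0483] -12.4 [[0.5, 0.1], [0.3, -0.0], [-0.7, 0.1]]
box [0.5941 0.0495] -9.9 [[-2.0, 1.4], [1.4, 0.1], [0.1, 0.6], [0.4, -2.0]]
cov [ 0.4809 -0.1163] 24.4 [[0.9, 0.7], [-0.6, 0.5], [-0.4, 0.8], [0.3, 2.3], [-0.7, 0.8], [-0.7, -0.5]]
cov [ 0.48   -0.1173] 24.4 [[1.0, 0.1], [-0.6, -0.2], [-0.4, 0.2]]
cov [ 0.4819 -0.1134] 24.6 [[0.7, 1.4], [-0.4, 0.1], [-0.3, -1.3]]
[0.44888402 0.25325697 0.098     ]
```

```bash
cat >> h.py <<'E'
def off(p,yaw):
    M=T();y=np.degrees(np.arctan2(M[1,0],M[0,0]));d=(yaw-y+90)%180-90
    return (M[:3,:3].T@(np.array(p)-M[:3,3])*1000).round(1),'roll',np.radians(-d).round(4),'joint6',ctrl.get_obs()['joint_pos'][5].round(1)
E
python3 -c "
from h import *
print(off([.46,.25,.25],24.4),off([.50,-.08,.25],24.4))"
```

```text
(array([356.6, 291.3, -12.7]), 'roll', np.float64(-0.7497), 'joint6', np.float64(-16.5)) (array([499.5, 591.4, -12.3]), 'roll', np.float64(-0.7497), 'joint6', np.float64(-16.5))
```

Call:
jog_arm(motion=[{"offset": [357, 291, -13], "roll": -0.4, "hand": 87}, {"offset": [357, 291, -13], "roll": -0.4, "hand": 87}, {"offset": [357, 291, -13], "roll": -0.4, "hand": 87}, {"offset": [357, 291, -13], "roll": -0.4, "hand": 87}, {"offset": [357, 291, -13], "roll": -0.4, "hand": 87}, {"offset": [357, 291, -13], "roll": -0.4, "hand": 87}, {"offset": [357, 291, -13], "roll": -0.4, "hand": 87}, {"offset": [357, 291, -13], "roll": -0.4, "hand": 87}, {"offset": [357, 291, -13], "roll": -0.4, "hand": 87}, {"offset": [357, 291, -13], "roll": -0.4, "hand": 87}, {"offset": [500, 591, -13], "roll": -0.75, "hand": 87}, {"offset": [500, 591, -13], "roll": -0.75, "hand": 87}, {"offset": [500, 591, -13], "roll": -0.75, "hand": 87}, {"offset": [500, 591, -13], "roll": -0.75, "hand": 87}, {"offset": [500, 591, -13], "roll": -0.75, "hand": 87}, {"offset": [500, 591, -13], "roll": -0.75, "hand": 87}, {"offset": [500, 591, -13], "roll": -0.75, "hand": 87}, {"offset": [500, 591, -13], "roll": -0.75, "hand": 87}, {"offset": [500, 591, -13], "roll": -0.75, "hand": 87}, {"offset": [500, 591, -13], "roll": -0.75, "hand": 87}])

```text
clock: 1.82
tool_pos: [0.5007, -0.085, 0.2503]
orientation: [180.0, 0.1, 24.1]
force: [0.2, 0.1, 0.2]
opening: 0.0868
```

```bash
python3 - <<'E'
from h import *
print(np.abs(ctrl.get_obs()['qvel']).max())
snap('wrist','w1')
i=cv2.imread('pics/w1.png');cv2.imwrite('pics/w1b.png',cv2.resize(i,(800,600),interpolation=cv2.INTER_CUBIC))
print(proj('w1',[.481,-.116,.07]),proj('w1',[.593,.05,.006]))
E
```

```text
5.147591940353916
[297.92760629 222.80144015] [208.20115752  69.72450822]
```

View pics/w1b.png

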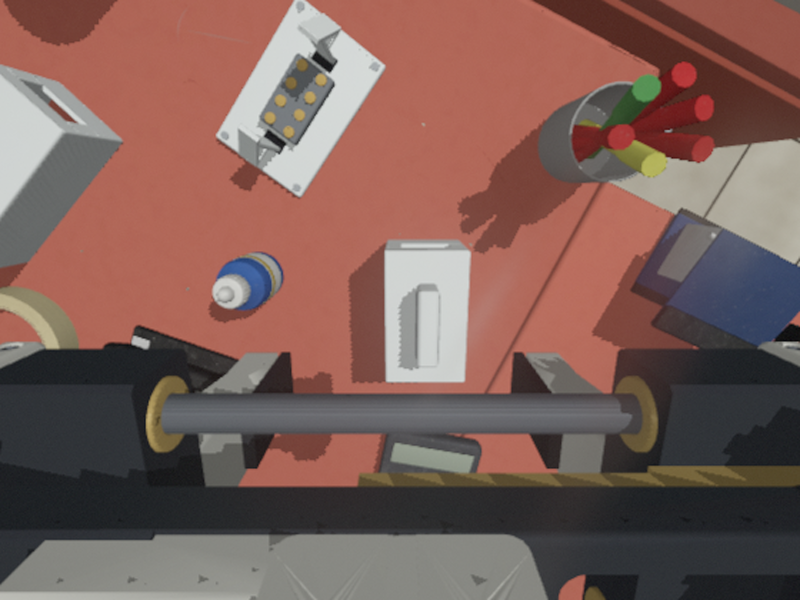

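The wrist view shows the short cover upright at (427,315), the box at (300,100), and the long cover at far left. All are clear of the gripper path.

```bash
python3 - <<'E'
from h import *
s=lambda l:np.array(l)*.7
for n,o,L,W,z in(('box',[(384,67),(299,195),(218,136)],.13,.086,.006),('cov',[(385,250),(470,250),(466,382),(386,382)],.11,.066,.07)):
    q=[('w1',s(o))];p,r=fit(q,L,W,z,ray('w1',*q[0][1].mean(0),z)[:2]);print(n,p[:2].round(4),np.degrees(p[2]).round(1),r)
print([ray('w1',*s(x),.098).round(4) for x in((428,290),(429,366))])
print(T()[:3,3],off([.481,-.116,.2],24.4))
E
```

```text
box [0.5923 0.0486] -12.2 [[-1.8, 1.2], [-0.7, -1.9], [2.5, 0.2]]
cov [ 0.4809 -0.117 ] 24.4 [[0.6, -0.0], [-0.7, 0.2], [0.2, -0.0], [-0.1, -0.2]]
[array([ 0.5082, -0.1035,  0.098 ]), array([ 0.4554, -0.1291,  0.098 ])]
[ 0.50051068 -0.08302699  0.25008321] (array([-31.2,  22.1,  50.1]), 'roll', np.float64(-0.0052), 'joint6', np.float64(101.3))
```

Call:
jog_arm(motion=[{"offset": [-31, 22, 0], "roll": -0.005, "hand": 87}, {"offset": [-31, 22, 40], "roll": -0.005, "hand": 87}, {"offset": [-31, 22, 80], "roll": -0.005, "hand": 87}, {"offset": [-31, 22, 110], "roll": -0.005, "hand": 87}, {"offset": [-31, 22, 130], "roll": -0.005, "hand": 87}, {"offset": [-31, 22, 130], "roll": -0.005, "hand": 87}, {"offset": [-31, 22, 130], "roll": -0.005, "hand": 87}, {"offset": [-31, 22, 130], "roll": -0.005, "hand": 87}])

```text
clock: 2.53
tool_pos: [0.4827, -0.1118, 0.1219]
orientation: [180.0, -0.1, 24.8]
force: [-0.4, -0.4, 0.2]
opening: 0.087
```

```bash
python3 -c "
from h import *
print(T()[:3,3],off([.4813,-.1165,.084],24.4),ctrl.get_obs()['qvel'].round(1))"
```

```text
[ 0.48271705 -0.11180612  0.12194407] (array([-3.3,  3.6, 37.9]), 'roll', np.float64(0.0065), 'joint6', np.float64(105.0)) [-0.3 -0.9  0.6 -0.   0.2  0.1]
```

Call:
jog_arm(motion=[{"offset": [-3.3, 3.6, 10], "roll": 0.006, "hand": 87}, {"offset": [-3.3, 3.6, 25], "roll": 0.006, "hand": 87}, {"offset": [-3.3, 3.6, 34], "roll": 0.006, "hand": 87}, {"offset": [-3.3, 3.6, 38], "roll": 0.006, "hand": 87}, {"offset": [-3.3, 3.6, 38], "roll": 0.006, "hand": 87}, {"offset": [-3.3, 3.6, 38], "roll": 0.006, "hand": 87}])

```text
clock: 3.03
tool_pos: [0.4804, -0.117, 0.0829]
orientation: [180.0, -0.0, 24.4]
force: [-1.6, 0.2, -0.5]
opening: 0.087
```

Call:
jog_arm(motion=[{"offset": [0, 0, 0], "roll": 0, "hand": 40}, {"offset": [0, 0, 0], "roll": 0, "hand": 30}, {"offset": [0, 0, 0], "roll": 0, "hand": 20}, {"offset": [0, 0, 0], "roll": 0, "hand": 8}, {"offset": [0, 0, 0], "roll": 0, "hand": 8}, {"offset": [0, 0, 0], "roll": 0, "hand": 8}, {"offset": [0, 0, 0], "roll": 0, "hand": 8}, {"offset": [0, 0, 0], "roll": 0, "hand": 8}, {"offset": [0, 0, 0], "roll": 0, "hand": 8}, {"offset": [0, 0, 0], "roll": 0, "hand": 8}])

```text
clock: 3.87
tool_pos: [0.4801, -0.117, 0.0825]
orientation: [-180.0, 0.0, 24.4]
force: [-0.2, 0.6, -0.7]
opening: 0.0257
```

```bash
python3 -c "
from h import *
o=ctrl.get_obs();print(o['tool_pos'],o['opening'],o['force'],off([.593,.049,.2],-11.5))"
```

```text
[ 0.48010817 -0.1169685   0.08252644] 0.025662530826937972 [-0.17351397  0.57341413 -0.67390763] (array([ 171.3, -104.6, -117.5]), 'roll', np.float64(0.6259), 'joint6', np.float64(105.2))
```

Call:
jog_arm(motion=[{"offset": [0, 0, 0], "roll": 0, "hand": 8}, {"offset": [0, 0, 0], "roll": 0, "hand": 8}, {"offset": [0, 0, 0], "roll": 0, "hand": 8}, {"offset": [0, 0, 0], "roll": 0, "hand": 8}, {"offset": [0, 0, 0], "roll": 0, "hand": 8}, {"offset": [0, 0, -5], "roll": 0, "hand": 8}, {"offset": [0, 0, -15], "roll": 0, "hand": 8}, {"offset": [0, 0, -30], "roll": 0, "hand": 8}, {"offset": [0, 0, -45], "roll": 0, "hand": 8}, {"offset": [0, 0, -60], "roll": 0, "hand": 8}, {"offset": [0, 0, -75], "roll": 0, "hand": 8}, {"offset": [0, 0, -90], "roll": 0, "hand": 8}, {"offset": [0, 0, -105], "roll": 0, "hand": 8}, {"offset": [0, 0, -115], "roll": 0, "hand": 8}, {"offset": [0, 0, -118], "roll": 0, "hand": 8}, {"offset": [0, 0, -118], "roll": 0, "hand": 8}])

```text
clock: 5.2
tool_pos: [0.4805, -0.1169, 0.2013]
orientation: [180.0, -0.1, 24.4]
force: [0.0, -0.5, -1.2]
opening: 0.0159
```

```bash
python3 -c "
from h import *
o=ctrl.get_obs();print(o['tool_pos'],o['opening'],o['force'],off([.593,.049,.2],-11.5))"
```

```text
[ 0.48046599 -0.11690731  0.20127854] 0.01589585082365095 [ 0.03759797 -0.49243844 -1.22278277] (array([ 170.9, -104.7,    1.5]), 'roll', np.float64(0.6259), 'joint6', np.float64(105.2))
```

Call:
jog_arm(motion=[{"offset": [6, -4, 0], "roll": 0.02, "hand": 8}, {"offset": [18, -11, 0], "roll": 0.06, "hand": 8}, {"offset": [32, -20, 0], "roll": 0.12, "hand": 8}, {"offset": [48, -29, 0], "roll": 0.18, "hand": 8}, {"offset": [64, -39, 0], "roll": 0.24, "hand": 8}, {"offset": [80, -49, 0], "roll": 0.3, "hand": 8}, {"offset": [96, -59, 0], "roll": 0.36, "hand": 8}, {"offset": [112, -69, 0], "roll": 0.42, "hand": 8}, {"offset": [128, -79, 0], "roll": 0.48, "hand": 8}, {"offset": [144, -88, 0], "roll": 0.54, "hand": 8}, {"offset": [157, -96, 0], "roll": 0.58, "hand": 8}, {"offset": [166, -102, 0], "roll": 0.61, "hand": 8}, {"offset": [170, -105, 0], "roll": 0.626, "hand": 8}, {"offset": [170, -105, 0], "roll": 0.626, "hand": 8}, {"offset": [170, -105, 0], "roll": 0.626, "hand": 8}, {"offset": [170, -105, 0], "roll": 0.626, "hand": 8}, {"offset": [170, -105, 0], "roll": 0.626, "hand": 8}])

```text
clock: 6.62
tool_pos: [0.5913, 0.0482, 0.2005]
orientation: [180.0, 0.0, -11.5]
force: [-0.5, -0.2, -1.6]
opening: 0.0156
```

```bash
python3 - <<'E'
from h import *
o=ctrl.get_obs();print(o['tool_pos'],o['orientation'],o['opening'],o['force'])
snap('scene','s2');snap('side','d2')
a=cv2.imread('pics/s2.png')[115:275,225:355];b=cv2.imread('pics/d2.png')[115:275,200:330]
r=lambda i:cv2.resize(i,None,fx=3,fy=3,interpolation=cv2.INTER_CUBIC)
cv2.imwrite('pics/c2.png',np.hstack([r(a),r(b)]))
E
```

```text
[0.59125283 0.04818982 0.20052013] [ 1.79996077e+02  1.28359440e-02 -1.15083090e+01] 0.015623728031278252 [-0.46406749 -0.19369135 -1.57311238]
```

View pics/c2.png

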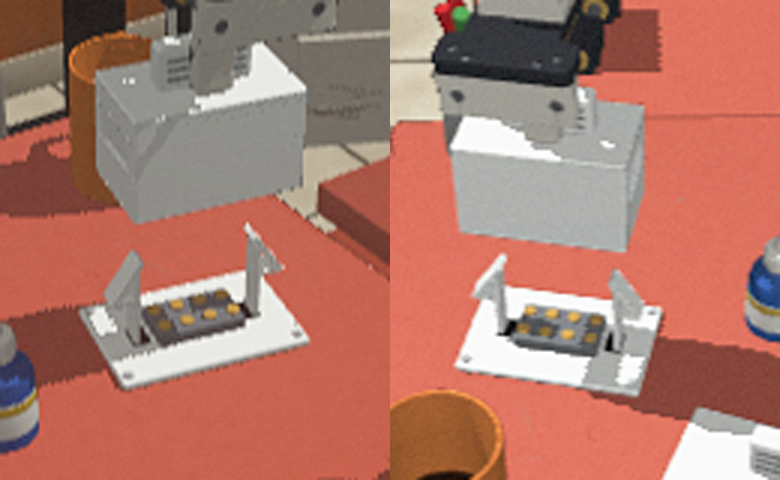

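```bash
python3 - <<'E'
from h import *
S=lambda l:np.array(l)/3.+[225,115]
D=lambda l:(np.array(l)-[390,0])/3.+[200,115]
J={'box':([(80,311),(125,387),(308,341)],[(473,288),(662,309),(641,393),(456,366)],.13,.086,.006),
'top':([(97,78),(136,123),(306,90)],[(453,152),(632,166),(645,105)],.11,.066,.188),
'rim':([(102,180),(140,222),(302,185)],[(459,234),(627,249)],.11,.066,.118)}
for n,(a,b,L,W,z) in J.items():
    o=[('s2',S(a)),('d2',D(b))]
    for q in (o,o[:1],o[1:]):
        g=[.592,.049]
        p,r=fit(q,L,W,z,g);print(n,p[:2].round(4),np.degrees(p[2]).round(1),np.abs(r).max())
E
```

```text
box [0.5934 0.0519] 169.8 3.7
box [0.5905 0.0464] -12.1 1.2
box [0.5944 0.055 ] -9.4 2.8
top [0.5911 0.0483] -9.4 2.1
top [0.5899 0.0441] -10.8 1.4
top [0.5909 0.0528] -8.5 0.6
rim [0.5936 0.047 ] -8.8 2.6
rim [0.5932 0.0463] -8.8 2.4
rim [0.5938 0.0479] -8.8 0.1
```

Call:
jog_arm(motion=[{"offset": [0.3, -1, 6], "roll": 0.009, "hand": 8}, {"offset": [0.3, -1, 16], "roll": 0.009, "hand": 8}, {"offset": [0.3, -1, 26], "roll": 0.009, "hand": 8}, {"offset": [0.3, -1, 34], "roll": 0.009, "hand": 8}, {"offset": [0.3, -1, 38], "roll": 0.009, "hand": 8}, {"offset": [0.3, -1, 38], "roll": 0.009, "hand": 8}, {"offset": [0.3, -1, 38], "roll": 0.009, "hand": 8}])

```text
clock: 7.3
tool_pos: [0.5921, 0.0496, 0.1621]
orientation: [180.0, 0.0, -12.0]
force: [0.6, -0.6, 0.2]
opening: 0.0158
```

```bash
python3 - <<'E'
from h import *
o=ctrl.get_obs();print(o['tool_pos'],o['orientation'],o['opening'],o['force'])
snap('scene','s3');snap('side','d3')
a=cv2.imread('pics/s3.png')[140:260,232:342];b=cv2.imread('pics/d3.png')[140:260,210:310]
r=lambda i:cv2.resize(i,(400,480),interpolation=cv2.INTER_CUBIC)
cv2.imwrite('pics/c3.png',np.hstack([cv2.resize(a[:,:100],(400,480),interpolation=2),r(b)]))
E
```

```text
[0.59212023 0.04964289 0.16213489] [ 1.79964690e+02  3.48582530e-02 -1.20129324e+01] 0.01583041823949478 [ 0.578593   -0.63200093  0.17897493]
```

View pics/c3.png

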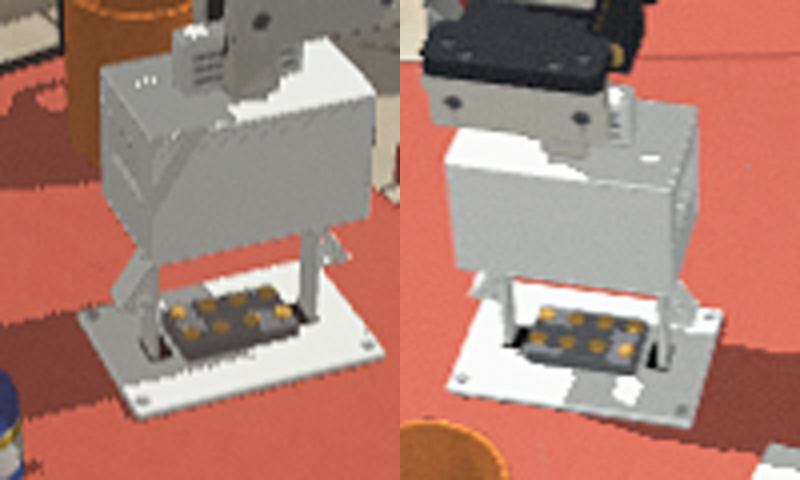

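```bash
python3 - <<'E'
from h import *
S=lambda l:np.array(l)/4.+[232,140]
D=lambda l:(np.array(l)-[400,0])/4.+[210,140]
t=T();y0=np.arctan2(t[1,0],t[0,0]);h=t[2,3]-.0825
def P(x,y,a,L,W,z,c):
    c=np.array(c)*[L/2,W/2];return np.c_[c@np.array([[np.cos(a),np.sin(a)],[-np.sin(a),np.cos(a)]])+[x,y],np.full(len(c),z)]
# signs: scene sees -y long side; side sees +y long side
B={'s3':(S([(80,315),(137,417),(384,352)]),[(-1,1),(-1,-1),(1,-1)]),'d3':(D([(446,391),(691,424),(722,313)]),[(1,1),(-1,1),(-1,-1)])}
Rm={'s3':(S([(150,264),(370,215)]),[(-1,-1),(1,-1)]),'d3':(D([(455,268),(683,292)]),[(1,1),(-1,1)])}
Tp={'s3':(S([(102,70),(375,92)]),[(-1,1),(1,-1)]),'d3':(D([(447,165),(673,192),(697,108)]),[(1,1),(-1,1),(-1,-1)])}
c0=t[:2,3]+.0013*t[:2,0]
def res(p,use):
    o=[]
    for f,b in(('s3',p[3:5]),('d3',p[5:7])):
        if f not in use: continue
        for s,(x,y,a,L,W,z) in((B,(*p[:3],.13,.086,.006)),(Rm,(*c0,y0,.11,.066,h)),(Tp,(*c0,y0,.11,.066,h+.07))):
            uv,c=s[f];o.append(uv-b-np.array([proj(f,q) for q in P(x,y,a,L,W,z,c)]))
    return np.vstack(o).ravel()
for use in(('s3','d3'),('s3',),('d3',)):
    s=least_squares(res,[*c0,y0,0,0,0,0],args=(use,),diff_step=1e-4,x_scale=[.01,.01,.1,1,1,1,1])
    d=t[:3,:3].T@np.append(s.x[:2]-c0,0)*1e3
    print(use,s.x[:2].round(4),np.degrees(s.x[2]).round(1),'bias',s.x[3:].round(1),'shift tool',d.round(1),s.fun.reshape(-1,2).round(1).tolist())
E
```

```text
('s3', 'd3') [0.5938 0.0504] -12.0 bias [-0.2  1.1  0.6  1.1] shift tool [-0.1 -0.9  0. ] [[1.0, 0.9], [-0.2, 0.7], [-0.8, 0.1], [-0.2, -1.5], [0.1, -1.2], [1.0, 0.8], [-0.9, 0.2], [-0.1, 0.5], [-0.2, 0.0], [-0.3, 0.7], [-0.8, -0.9], [2.0, -2.1], [0.3, 0.7], [0.0, 0.4], [-0.9, 0.7]]
('s3',) [0.5922 0.0481] -12.0 bias [-0.2  0.7  0.   0. ] shift tool [-1.3  1.7 -0. ] [[1.1, 0.4], [-0.2, 0.2], [-0.9, -0.4], [-0.2, -1.1], [0.1, -0.8], [1.0, 1.1], [-0.9, 0.6]]
('d3',) [0.5945 0.0523] -11.8 bias [ 16.3 182.5   0.7   0.9] shift tool [ 0.1 -2.9  0. ] [[0.2, 0.0], [-0.1, -0.4], [-0.1, 0.4], [-0.9, -0.6], [1.9, -1.9], [0.2, 0.9], [-0.1, 0.6], [-1.0, 0.9]]
```

Call:
jog_arm(motion=[{"offset": [0, -0.5, 4], "roll": 0, "hand": 8}, {"offset": [0, -0.5, 8], "roll": 0, "hand": 8}, {"offset": [0, -0.5, 12], "roll": 0, "hand": 8}, {"offset": [0, -0.5, 16], "roll": 0, "hand": 8}, {"offset": [0, -0.5, 20], "roll": 0, "hand": 8}, {"offset": [0, -0.5, 22], "roll": 0, "hand": 8}, {"offset": [0, -0.5, 24], "roll": 0, "hand": 8}, {"offset": [0, -0.5, 26], "roll": 0, "hand": 8}, {"offset": [0, -0.5, 28], "roll": 0, "hand": 8}, {"offset": [0, -0.5, 30], "roll": 0, "hand": 8}, {"offset": [0, -0.5, 30], "roll": 0, "hand": 8}])

```text
clock: 8.32
tool_pos: [0.5922, 0.0502, 0.1323]
orientation: [180.0, 0.0, -12.0]
force: [0.1, 0.5, -0.9]
opening: 0.0158
```

Call:
jog_arm(motion=[{"offset": [0, 0, 2], "roll": 0, "hand": 8}, {"offset": [0, 0, 4], "roll": 0, "hand": 8}, {"offset": [0, 0, 6], "roll": 0, "hand": 8}, {"offset": [0, 0, 8], "roll": 0, "hand": 8}, {"offset": [0, 0, 10], "roll": 0, "hand": 8}, {"offset": [0, 0, 12], "roll": 0, "hand": 8}, {"offset": [0, 0, 14], "roll": 0, "hand": 8}, {"offset": [0, 0, 16], "roll": 0, "hand": 8}, {"offset": [0, 0, 18], "roll": 0, "hand": 8}, {"offset": [0, 0, 20], "roll": 0, "hand": 8}, {"offset": [0, 0, 20], "roll": 0, "hand": 8}])

```text
clock: 9.23
tool_pos: [0.5919, 0.0502, 0.1118]
orientation: [180.0, 0.1, -12.0]
force: [-0.0, 0.2, -1.7]
opening: 0.0159
```

Call:
jog_arm(motion=[{"offset": [0, 0, 3], "roll": 0, "hand": 8}, {"offset": [0, 0, 6], "roll": 0, "hand": 8}, {"offset": [0, 0, 9], "roll": 0, "hand": 8}, {"offset": [0, 0, 12], "roll": 0, "hand": 8}, {"offset": [0, 0, 15], "roll": 0, "hand": 8}, {"offset": [0, 0, 17], "roll": 0, "hand": 8}, {"offset": [0, 0, 19], "roll": 0, "hand": 8}, {"offset": [0, 0, 20], "roll": 0, "hand": 8}, {"offset": [0, 0, 20], "roll": 0, "hand": 8}])

```text
clock: 9.98
tool_pos: [0.592, 0.0502, 0.0921]
orientation: [180.0, 0.0, -12.0]
force: [-0.0, 0.7, -1.8]
opening: 0.0158
```

Call:
jog_arm(motion=[{"offset": [0, 0, 1], "roll": 0, "hand": 8}, {"offset": [0, 0, 2], "roll": 0, "hand": 8}, {"offset": [0, 0, 3], "roll": 0, "hand": 8}, {"offset": [0, 0, 4], "roll": 0, "hand": 8}, {"offset": [0, 0, 4.5], "roll": 0, "hand": 8}, {"offset": [0, 0, 4.5], "roll": 0, "hand": 8}])

```text
clock: 10.48
tool_pos: [0.5923, 0.0502, 0.0883]
orientation: [-180.0, -0.0, -12.0]
force: [-0.6, -0.2, 1.5]
opening: 0.0158
```

```bash
python3 - <<'E'
from h import *
o=ctrl.get_obs();print(o['tool_pos'],o['orientation'],o['opening'],o['force'])
snap('scene','s4');snap('side','d4')
a=cv2.imread('pics/s4.png')[150:270,232:332];b=cv2.imread('pics/d4.png')[150:270,210:310]
r=lambda i:cv2.resize(i,(400,480),interpolation=cv2.INTER_CUBIC)
cv2.imwrite('pics/c4.png',np.hstack([r(a),r(b)]))
E
```

```text
[0.59232941 0.05024989 0.08826843] [-1.79999284e+02 -1.06299082e-02 -1.20129252e+01] 0.015847176078875248 [-0.56460059 -0.24849439  1.45938291]
```

View pics/c4.png

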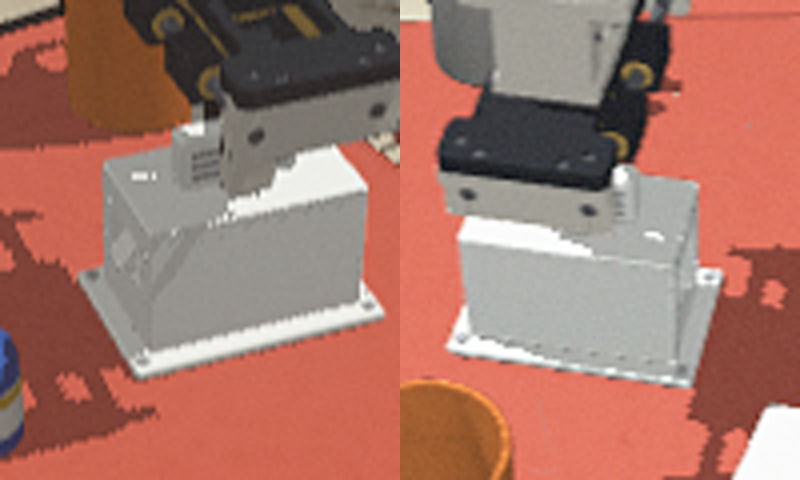

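The cover is centred on the flange and on or very near its seat, with the near barb showing in its window. I'll press down a bit more, watching the force.

Call:
jog_arm(motion=[{"offset": [0, 0, 0.5], "roll": 0, "hand": 8}, {"offset": [0, 0, 1], "roll": 0, "hand": 8}, {"offset": [0, 0, 1.5], "roll": 0, "hand": 8}, {"offset": [0, 0, 1.5], "roll": 0, "hand": 8}])

```text
clock: 10.92
tool_pos: [0.5924, 0.0504, 0.0881]
orientation: [-180.0, -0.0, -12.0]
force: [-6.4, 1.2, 14.1]
opening: 0.0157
```

Call:
jog_arm(motion=[{"offset": [0, 0, 0.5], "roll": 0, "hand": 8}, {"offset": [0, 0, 1], "roll": 0, "hand": 8}, {"offset": [0, 0, 1.5], "roll": 0, "hand": 8}, {"offset": [0, 0, 1.5], "roll": 0, "hand": 8}])

```text
clock: 11.25
tool_pos: [0.5925, 0.0504, 0.0881]
orientation: [-180.0, -0.1, -12.0]
force: [-10.3, 0.9, 24.6]
opening: 0.0158
```

Call:
jog_arm(motion=[{"offset": [0, 0, -1.5], "roll": 0, "hand": 8}, {"offset": [0, 0, -3], "roll": 0, "hand": 8}, {"offset": [0, 0, -3], "roll": 0, "hand": 20}, {"offset": [0, 0, -3], "roll": 0, "hand": 40}, {"offset": [0, 0, -3], "roll": 0, "hand": 60}, {"offset": [0, 0, -3], "roll": 0, "hand": 60}, {"offset": [0, 0, -3], "roll": 0, "hand": 60}, {"offset": [0, 0, -3], "roll": 0, "hand": 60}, {"offset": [0, 0, -3], "roll": 0, "hand": 60}, {"offset": [0, 0, -3], "roll": 0, "hand": 60}, {"offset": [0, 0, -3], "roll": 0, "hand": 60}])

```text
clock: 12.17
tool_pos: [0.5923, 0.0502, 0.088]
orientation: [180.0, 0.0, -12.0]
force: [-0.2, -0.2, -0.4]
opening: 0.0593
```

Call:
jog_arm(motion=[{"offset": [0, 0, -10], "roll": 0, "hand": 60}, {"offset": [0, 0, -30], "roll": 0, "hand": 60}, {"offset": [0, 0, -60], "roll": 0, "hand": 60}, {"offset": [-20, 0, -90], "roll": 0, "hand": 60}, {"offset": [-50, 0, -120], "roll": 0, "hand": 60}, {"offset": [-80, 0, -150], "roll": 0, "hand": 60}, {"offset": [-100, 0, -170], "roll": 0, "hand": 60}, {"offset": [-100, 0, -170], "roll": 0, "hand": 60}, {"offset": [-100, 0, -170], "roll": 0, "hand": 60}, {"offset": [-100, 0, -170], "roll": 0, "hand": 60}])

```text
clock: 13.0
tool_pos: [0.4944, 0.0711, 0.2586]
orientation: [-179.9, -0.0, -12.0]
force: [0.1, -0.1, -0.5]
opening: 0.06
```

```bash
python3 - <<'E'
from h import *
o=ctrl.get_obs();print(o['tool_pos'],o['opening'],o['force'])
snap('scene','s5');snap('side','d5');snap('wrist','w5')
a=cv2.imread('pics/s5.png')[150:270,232:332];b=cv2.imread('pics/d5.png')[150:270,210:310]
r=lambda i:cv2.resize(i,(400,480),interpolation=cv2.INTER_CUBIC)
cv2.imwrite('pics/c5.png',np.hstack([r(a),r(b)]))
E
```

```text
[0.49439503 0.07113539 0.25859182] 0.05996270937707524 [ 0.12831705 -0.13336812 -0.52021271]
```

View pics/c5.png

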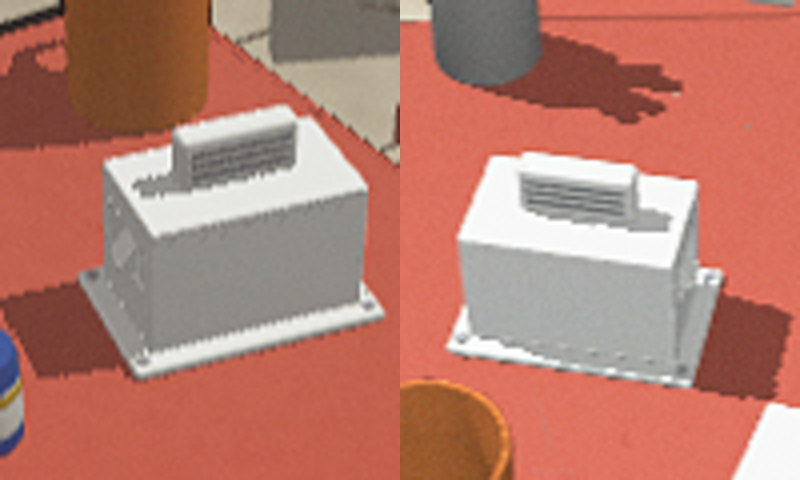

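View pics/w5.png

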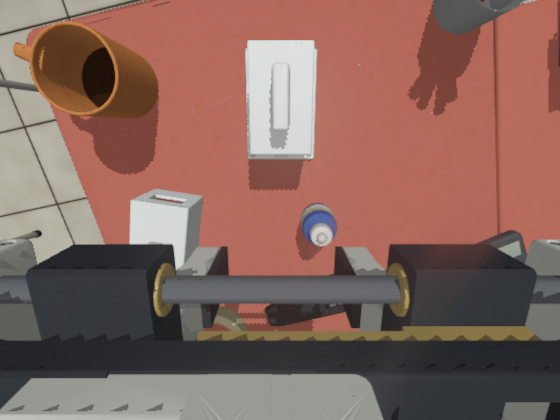

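Call:
jog_arm(motion=[{"offset": [15, 0, 5], "roll": 0, "hand": 60}, {"offset": [35, 0, 15], "roll": 0, "hand": 60}, {"offset": [55, 0, 30], "roll": 0, "hand": 60}, {"offset": [75, 0, 40], "roll": 0, "hand": 60}, {"offset": [92, 0, 48], "roll": 0, "hand": 60}, {"offset": [100, 0, 50], "roll": 0, "hand": 60}, {"offset": [100, 0, 50], "roll": 0, "hand": 60}, {"offset": [100, 0, 50], "roll": 0, "hand": 60}])

```text
clock: 13.82
tool_pos: [0.5921, 0.0498, 0.2069]
orientation: [179.9, 0.1, -12.1]
force: [-0.7, 0.3, 0.6]
opening: 0.0603
```

```bash
python3 - <<'E'
from h import *
o=ctrl.get_obs();print(o['tool_pos'],o['force'])
snap('wrist','w6')
e=np.array([.593+.058*np.cos(.209),.050-.058*np.sin(.209),.045]);u,v=proj('w6',e).astype(int);print(u,v)
i=cv2.imread('pics/w6.png');c=i[max(v-60,0):v+60,max(u-80,0):u+80];cv2.imwrite('pics/w6c.png',cv2.resize(c,None,fx=4,fy=4,interpolation=2))
E
```

```text
[0.59211059 0.04975444 0.20694714] [-0.70217053  0.25063943  0.57734363]
279 143
```

View pics/w6c.png

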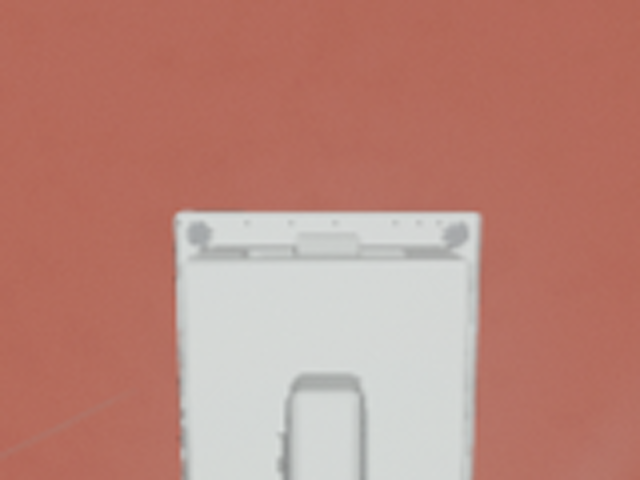

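The far barb sticks out of its window at (327,243) in the crop, so that side has clicked too. The near barb was already visible in the scene view. The gripper is clear of everything, so I'll hand in.

```bash
python3 -c "
from h import *
print(order.close_job())"
```

```text
the job is handed in; nothing more can be done
None
```

The shorter cover is on the outlet box and fully home, and I handed the job in at about 13.9 s on the robot's clock. I gripped it by its ridge, centred it over the hooks and pushed it straight down until it stopped solid at the expected height. I then let go and backed off.

**Seating:** At about 25 N of push (14 N vertical at the first firm contact) the TCP stopped at z = 0.088 m; I expected 0.0885 m. After release the cover sat level and centred and had not moved.

**Hooks:** The wrist picture shows the far barb sticking out through its window. The scene picture shows the near barb in its window, though less sharply. I did not do a pull test.

**Disagreements:** The two fixed cameras differed by about 3–5 mm on the box position; combined, they put the cover about 1 mm off centre. During the descent past the barbs, the readings at the stops showed almost no vertical force, not the stated 8–15 N, and the click itself did not show in the force readings.

**Longer cover:** I did not touch it.

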